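Roll-test the hand rollers and set aside the worn one

TASK

Before the tape tests, check both blue-handled hand rollers: take each from the stand and roll it one way along the dark steel plate, through at least a full turn, pressing lightly but enough to keep the rubber turning, never hard, and feel whether the force stays steady or rises and falls. Hang a roller that runs true back in the stand by its crown bar, and stand one that wobbles upright in the red box; leave the other things on the desk alone.

Things in the scene. Friction and masses are not known exactly. Their poses are not given: they have to be found in the camera images.
- roller_a: one of two alike hand rollers, upright, 130 mm tall, 0.35 kg: rubber roller 30 mm in diameter, 36 wide, on a sprung axle along x, 15 mm up; steel crown bar 80 x 12 x 10 mm along x, underside 36 mm up; flat-sided blue grip 24 x 18 mm (x by y), 52 to 130 mm up, take it 95 to 115 mm up. Origin: lowest point of the rubber; z up, rolls along y. Starts in either place of the stand. Sound or worn: not seen, only felt
- roller_b: one of two alike hand rollers, upright, 130 mm tall, 0.35 kg: rubber roller 30 mm in diameter, 36 wide, on a sprung axle along x, 15 mm up; steel crown bar 80 x 12 x 10 mm along x, underside 36 mm up; flat-sided blue grip 24 x 18 mm (x by y), 52 to 130 mm up, take it 95 to 115 mm up. Origin: lowest point of the rubber; z up, rolls along y. Starts in either place of the stand. Sound or worn: not seen, only felt
- roller_a_grip (a point): roller_a: point in the grip's middle, 105 mm above the origin, same axes. How it feels when moved level along the plate, loaded with 8 to 10 N: sound rubber keeps the force within 1 N; worn rubber sits 1.3 mm off its axle, so the force swings by about 4 N either way, once a turn. The sprung axle gives 1 mm for each 4 N, 7 mm at most
- roller_b_grip (a point): roller_b: point in the grip's middle, 105 mm above the origin, same axes. How it feels when moved level along the plate, loaded with 8 to 10 N: sound rubber keeps the force within 1 N; worn rubber sits 1.3 mm off its axle, so the force swings by about 4 N either way, once a turn. The sprung axle gives 1 mm for each 4 N, 7 mm at most
- roller_a_spin (a joint): turn of roller_a's rubber on its axle, rad, about 0 (within 0.3) at the start; 6.28 is a full turn (94 mm of travel); moving the tool to its own +y turns it negative. The axle is a little stiff: under about 2 N on the plate the rubber skids instead of turning; 25 N is too hard
- roller_b_spin (a joint): turn of roller_b's rubber on its axle, rad, about 0 (within 0.3) at the start; 6.28 is a full turn (94 mm of travel); moving the tool to its own +y turns it negative. The axle is a little stiff: under about 2 N on the plate the rubber skids instead of turning; 25 N is too hard
- plate: fixed flat dark steel test plate on a thin black mat, 122 x 212 x 16 mm (x, y, z), origin under its centre, top 16 mm above; roll along its long side, y
- stand: fixed stand, 96 x 190 x 63 mm, origin under its centre. Two aluminium cheeks along y, inner faces 31 mm from the middle, 10 mm thick, have notches 20 mm wide, 11 deep, at y = +45 and -45 mm. A roller hangs by its crown bar, along x in a pair of notches (floor 52 mm up); its origin is then 16 mm above the desk, the rubber clear of everything. Play: 5 mm in x, 4 in y
- slot_1 (a point): where a hung roller's origin is in the stand's place at y = +45 mm (x, y, z axes of the stand)
- slot_2 (a point): the same, for the place at y = -45 mm
- reject_holder: fixed open red box, 112 x 56 x 62 mm (x, y, z), walls and floor 5 mm, origin under its centre; takes one roller upright, crown bar along x; the roller may lean in it
- reject_in (a point): centre of the red box's inner floor, 5 mm above the desk
- mouse: grey computer mouse, 119 x 60 x 36 mm, lying behind the plate; leave alone
- tape_roll_1: amber tape roll lying flat, 88 mm across, 25 mm high, right of the mouse; leave alone
- tape_roll_2: white tape roll lying flat, 88 mm across, 25 mm high, right of the amber one; leave alone
There are look-alikes about, which are no part of the job. What is shaped like the roller_a but purple or yellow is not meant.

How it is judged:
By the outcome, as a careful person would: the job done as asked, in the order asked, and still so for the second after the job is handed in, with the robot touching nothing.
It also fails if it takes over 70 s, if anything falls off the work surface, if the arm or the gripper's body presses on something with over 40 N, if the wrist force passes 120 N, or if a joint passes its speed limit or range.

ROBOT

A 7-joint arm with a two-finger parallel gripper is mounted at the origin on a cart in front of the work surface, level with it; the furniture and walls round the work are solid. World frame = base frame: x ahead of the robot, y to its left, z up, the work surface at z = 0. Lengths are in m, angles in rad, forces in N, time in s.
With the tool pointing down it reaches from about 0.425 to 0.95 m from the base axis. Payload 4.7 kg.
Tool frame: the origin (TCP) lies between the finger pads; the fingertips stand ahead of it and the grasp point (between the pads) lies 2 mm behind it (robot.tcp_to_tips is the z of the fingertips in the tool frame, in m); z points along the fingers, y is the line along which they close (so a half turn about z gives the same grasp; the last joint's range is limited). The gripper opens to 87 mm and grips with 3 to 60 N. Pads are 19 mm wide; open, the fingers measure 117 mm over their backs; the gripper's body (75 mm by 190 mm) begins 51 mm behind the grasp point.
Start: joints at [1.248, 0.469, -0.049, 1.532, 0.024, 1.141, -0.082], TCP at [0.196, -0.646, 0.24] pointing down, gripper open.
Joint ranges: [-2.59, 2.59], [-0.33, 1.99], [-1.39, 1.29], [0.1, 2.45], [-1.04, 4.18], [0.21, 1.99], [-2.66, 2.66]. Speed limits (rad/s): [2.57, 2.57, 3.14, 3.14, 3.14, 3.14, 3.14].

INTERFACE

Orientations are given as a unit quaternion [x, y, z, w].
In Python, from workcell import robot, eoat, vision gives the robot as it stands. The module is installed in compiled form; this text tells all that it offers. Calls block until the motion is done:
- robot.movep(position, orientation): joint-space move of the TCP to a pose.
- robot.move_l(position, ori=None, rate=0.15, stop_force=None): straight line of the TCP; ori=None keeps the orientation; rate is the mean speed in m/s. With stop_force (N) it stops when the force on the tool has changed by that much, and returns True; else False.
- robot.move_joints(angles): joint-space move.
- eoat.ungrasp() and eoat.grab(f_grip=None): open the fingers fully, or close them until they stop; f_grip is the grip in N (None keeps the last).
- robot.sleep(seconds).
- robot.solve_ik(position, orientation): joint angles nearest the present ones, or None.
- robot.read_state(): the state.
- vision.snapshot(name): name is "side" or "top" or "wrist"; returns a dict with "frame" (480x640x3 uint8, red, green, blue), "range_z" (480x640 float32, m along the optical axis (not along the pixel's ray), 0 where there is no reading), "K" (3x3 intrinsics, pixels), "world_to_cam" (4x4, takes a point from world to camera coordinates); the wrist camera has in their place "T_tool_cam" (4x4, takes a point from camera to tool coordinates, whose origin is the TCP and whose axes are the flange's). Camera axes: x right, y up, looking along -z (the intrinsics and any distortion apply to the point x, -y, -z); pixel columns grow to the right and rows downward; lengths in m; the calibration is good to about 2 mm. A picture is of the moment at which its call begins: read the wrist's pose just before it.
A pose or a line that the arm cannot do raises robot.Unreachable and nothing moves.
- robot.sign_off(): hands the job in; it is judged then, once.
The state is a dict: "clock": time; "joints": joint angles; "qvel": joint speeds; "joint_torque": joint torques, N m; "tool_pos": TCP position; "tcp_rot": TCP orientation; "ft_force": force on the tool from outside, world axes, zero at the start; "moment": the same for the moment, N m; "opening": opening from 0.0 (shut) to 1.0 (fully open); "finger_force": force on a finger pad.
Only numpy, scipy, OpenCV 4.12 (cv2) and the standard library are available. Lean on these libraries where they do the work, as an engineer would, in place of code of your own. Each camera call takes 0.05 s, during which the arm holds its last target. There are 200 camera calls.

## Working session

There is one attempt and no reset: what is moved stays moved. The work goes in short steps, each a Python script; the robot and the scene stay as the last script left them, time stands still between calls to the robot, and variables do not carry over. Pictures are saved under pics/ and viewed, at most 10 in all, crops included, and the job is handed in when it is done.

```bash
mkdir -p pics
python3 - <<'E'
from workcell import robot, eoat, vision
import cv2,numpy as np
for n in("top","side"):
    s=vision.snapshot(n); cv2.imwrite(f"pics/{n}0.png",s["frame"][:,:,::-1]); np.savez(f"{n}0.npz",**{k:v for k,v in s.items()})
    print(n,s["K"],s["world_to_cam"],s.keys())
st=robot.read_state(); print(st["tcp_rot"],st["clock"],st["ft_force"],robot.tcp_to_tips)
E
```

```text
top [[519.38665285   0.         323.64702253]
 [  0.         519.38665285 246.70564504]
 [  0.           0.           1.        ]] [[-0.02315664 -0.99972641 -0.00329896 -0.05889901]
 [ 0.98045421 -0.02335489  0.19535634 -0.55102818]
 [-0.19537994  0.00128931  0.98072678 -1.1948873 ]
 [ 0.          0.          0.          1.        ]] dict_keys(['frame', 'range_z', 'K', 'world_to_cam'])
side [[480.00064787   0.         313.48879543]
 [  0.         480.00064787 238.46499546]
 [  0.           0.           1.        ]] [[-0.95008567 -0.31145853  0.01818813  0.50426931]
 [ 0.1826671  -0.50806099  0.84172843 -0.2294341 ]
 [-0.25292282  0.8030365   0.53959469 -1.3173747 ]
 [ 0.          0.          0.          1.        ]] dict_keys(['frame', 'range_z', 'K', 'world_to_cam'])
[ 9.89229195e-01  1.46372281e-01 -1.72618105e-04 -8.51858501e-04] 0.1 [ 0.03624192 -0.98462888  0.8467003 ] 0.017
```

View pics/top0.png

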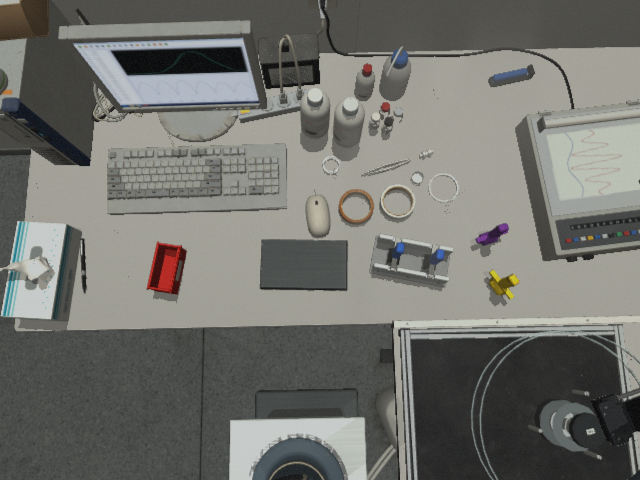

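View pics/side0.png

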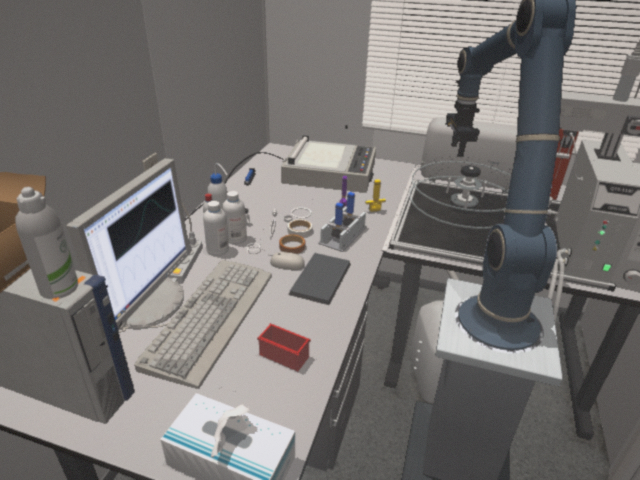

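The top view shows the blue grips in the stand at about (397,249) and (438,256), the plate at (304,264) and the red box at (167,268). The purple (492,235) and yellow (503,285) look-alikes stand outside the stand. The two blue ones fit the description, both by colour and because they hang in the stand.

```bash
cat > h.py <<'E'
import cv2,numpy as np
from workcell import robot,eoat,vision
from scipy.spatial.transform import Rotation as R
def cam(name):
    """frame, K, T_world_cam"""
    st=robot.read_state(); s=vision.snapshot(name)
    if name=="wrist":
        T=np.eye(4);T[:3,:3]=R.from_quat(st["tcp_rot"]).as_matrix();T[:3,3]=st["tool_pos"]
        T=T@s["T_tool_cam"]
    else: T=np.linalg.inv(s["world_to_cam"])
    return s["frame"],s["K"],T,s["range_z"]
def ray(uv,K,T,z):
    uv=np.atleast_2d(uv).astype(float)
    d=np.c_[(uv[:,0]-K[0,2])/K[0,0],-(uv[:,1]-K[1,2])/K[1,1],-np.ones(len(uv))]@T[:3,:3].T
    o=T[:3,3]; return o+d*((z-o[2])/d[:,2])[:,None]
def blobs(mask,amin):
    cs,_=cv2.findContours(mask.astype(np.uint8),cv2.RETR_EXTERNAL,cv2.CHAIN_APPROX_NONE)
    return sorted([c for c in cs if cv2.contourArea(c)>amin],key=cv2.contourArea,reverse=True)
def rect(c,K,T,z):
    p=ray(c[:,0,:],K,T,z)[:,:2].astype(np.float32)
    (cx,cy),(w,h),a=cv2.minAreaRect(p*1000)
    if w<h: a+=90; w,h=h,w
    return np.array([cx,cy])/1000,(round(w,1),round(h,1)),(a+90)%180-90  # long-side angle deg
def down(yaw): # tool z down, tool y along world angle yaw (deg)
    y=np.array([np.cos(np.radians(yaw)),np.sin(np.radians(yaw)),0]);z=np.array([0,0,-1.]);x=np.cross(y,z)
    return R.from_matrix(np.c_[x,y,z]).as_quat()
def hsv(f): return cv2.split(cv2.cvtColor(f,cv2.COLOR_RGB2HSV))
E
python3 - <<'E'
from h import *
f,K,T,_=cam("top"); h,s,v=hsv(f)
blue=(h>100)&(h<125)&(s>120)&(v>60); red=((h<6)|(h>174))&(s>150)&(v>60)
for c in blobs(blue,15): print("blue",c.mean(0),rect(c,K,T,.146),cv2.contourArea(c))
for c in blobs(red,200): print("red",c.mean(0),rect(c,K,T,.062))
dark=(v<95)&(s<120); dark[:225]=0;dark[310:]=0
for c in blobs(dark,1000): print("plate",c.mean(0),rect(c,K,T,.016))
g=(s<25)&(v>175)&(np.arange(640)[None]>365)&(np.arange(640)[None]<460)&(np.arange(480)[:,None]>225)&(np.arange(480)[:,None]<300)
for c in blobs(g,50): print("gray",c.mean(0),rect(c,K,T,.063))
cr=cv2.resize(f[215:310,360:540,::-1],None,fx=4,fy=4,interpolation=cv2.INTER_CUBIC);cv2.imwrite("pics/crop1.png",cr)
E
```

```text
blue [[399.85714286 247.5       ]] (array([ 0.5253894 , -0.24136365]), (20.8, 17.8), -2.8850631713867188) 59.0
blue [[439.77777778 253.88888889]] (array([ 0.50825467, -0.32874921]), (21.4, 15.9), -12.986122131347656) 53.5
blue [[401.73913043  56.69565217]] (array([ 0.99102582, -0.26992346]), (25.2, 11.5), -49.5961799621582) 25.5
red [[165.46835443 270.06329114]] (array([0.506396  , 0.30159323]), (114.1, 73.0), -10.138114929199219)
plate [[303.35687732 265.        ]] (array([ 0.51337988, -0.02135998]), (213.7, 124.6), 87.52507781982422)
plate [[597.10552764 234.52261307]] (array([ 0.56555261, -0.75586725]), (206.8, 61.1), 88.62741088867188)
plate [[ 72.87337662 268.24025974]] (array([0.52047888, 0.54390399]), (210.1, 72.5), -4.664970397949219)
gray [[416.95       242.28333333]] (array([ 0.55339478, -0.29502158]), (68.0, 9.1), 75.75050354003906)
gray [[412.21311475 271.52459016]] (array([ 0.48318182, -0.2794314 ]), (68.1, 7.8), 76.68265533447266)
```

View pics/crop1.png

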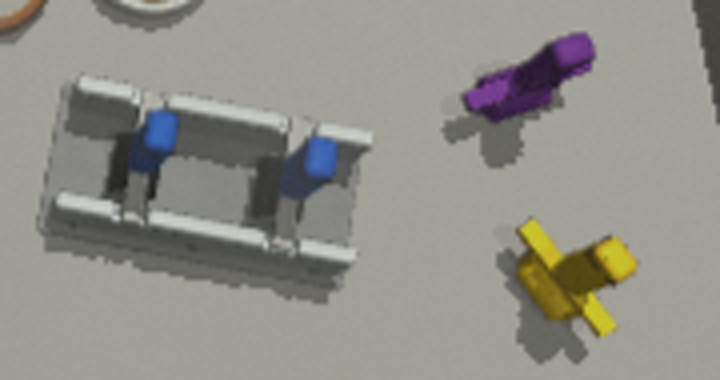

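The crop confirms it: the blue grips at crop (160,130) and (318,155) stand in the stand's notches. The purple and yellow ones are loose to its right. Next I look from near with the wrist camera.

Run:
```python
from h import *
for p,y in[((.517,-.286,.36),-103.4),((.513,-.021,.3),-92.5),((.506,.30,.3),-100)]:
    q=robot.solve_ik(p,down(y)); print(None if q is None else np.round(q,2))
robot.movep([.500,-.286,.38],down(-103.4)); print(robot.read_state()["clock"])
f,K,T,rz=cam("wrist"); np.savez("w1.npz",f=f,K=K,T=T,rz=rz)
print(K,T.round(3))
cv2.imwrite("pics/w1.png",f[:,:,::-1])
h,s,v=hsv(f); blue=(h>100)&(h<125)&(s>120)&(v>60)
for c in blobs(blue,200): print("blue",c.mean(0),rect(c,K,T,.146))
```

```text
[ 0.57  0.26 -0.18  1.56  0.05  1.32 -1.41]
[ 0.49  0.2  -0.62  1.8   0.13  1.17 -1.78]
[-0.87  0.28  0.33  1.69 -0.1   1.19 -2.26]
1.9417
[[418.25733219   0.         321.1007246 ]
 [  0.         418.25733219 242.73920639]
 [  0.           0.           1.        ]] [[-0.233  0.935  0.266  0.573]
 [-0.973 -0.224 -0.063 -0.304]
 [ 0.001 -0.273  0.962  0.525]
 [ 0.     0.     0.     1.   ]]
blue [[360.01960784 181.96078431]] (array([ 0.51484558, -0.32775366]), (29.1, 19.9), -11.550575256347656)
blue [[268.85148515 185.06930693]] (array([ 0.53157056, -0.24429022]), (31.4, 19.9), -26.284210205078125)
```

View pics/w1.png

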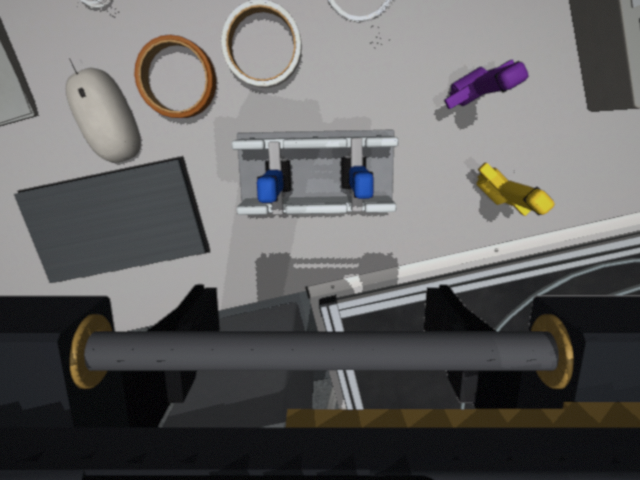

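The wrist view shows the stand's cheeks level at rows 142 and 209, so the yaw of -103.4° fits. The grips are at (268,185) and (361,182). I'll refine the centres and yaws by mask, using a second wrist view above the plate and box.

Run:
```python
from h import *
d=np.load("w1.npz"); f,K,T,rz=d["f"],d["K"],d["T"],d["rz"]; h,s,v=hsv(f)
roi=np.zeros(v.shape,bool); roi[120:225,225:405]=1
for th in(185,200,215):
  for c in blobs((v>th)&(s<40)&roi,40): print(th,"cheek",c.mean(0).round(1),[np.round(x,4) for x in rect(c,K,T,.063)])
# blue top faces by depth: world z of each pixel
vv,uu=np.mgrid[:480,:640]
X=np.stack([(uu-K[0,2])/K[0,0]*rz,-(vv-K[1,2])/K[1,1]*rz,-rz],-1)@T[:3,:3].T+T[:3,3]
blue=(h>100)&(h<125)&(s>120)&(v>50)
top=blue&(X[...,2]>.135)
for c in blobs(top,50): print("top",[np.round(x,4) for x in rect(c,K,T,.146)])
for c in blobs(roi&(X[...,2]>.052)&(X[...,2]<.075)&~blue,100): print("depth cheek",c.mean(0),[np.round(x,4) for x in rect(c,K,T,.063)])
print("z top",np.median(X[...,2][top]), "desk",np.median(X[300-50:300-40,100:200,2]))
dark=(v<95)&(s<120); dark[290:]=0
for c in blobs(dark,3000): print("plate",c.mean(0),[np.round(x,4) for x in rect(c,K,T,.016)])
```

```text
185 cheek [[314.5 142.8]] [array([ 0.5551, -0.293 ]), array([65.7,  6.3]), np.float64(76.5424)]
185 cheek [[318.5 208.6]] [array([ 0.4845, -0.2804]), array([70.8,  5.7]), np.float64(76.5372)]
185 cheek [[382.  141.4]] [array([ 0.5402, -0.3645]), array([31.2,  6.3]), np.float64(76.542)]
185 cheek [[247.  144.2]] [array([ 0.571, -0.222]), array([30.3,  6.3]), np.float64(76.5423)]
185 cheek [[380.3 207.5]] [array([ 0.4694, -0.3483]), array([32.5,  5.7]), np.float64(76.5371)]
185 cheek [[251.3 209.8]] [array([ 0.5009, -0.2069]), array([30.6,  5.7]), np.float64(76.5369)]
200 cheek [[317.  208.5]] [array([ 0.485 , -0.2782]), array([64. ,  5.7]), np.float64(76.5372)]
200 cheek [[320.5 142.3]] [array([ 0.5541, -0.2994]), array([50.6,  5.2]), np.float64(76.5421)]
200 cheek [[380.5 207.4]] [array([ 0.4694, -0.3483]), array([30.4,  5.7]), np.float64(76.5372)]
200 cheek [[382.4 141.5]] [array([ 0.5398, -0.3639]), array([30.2,  5.2]), np.float64(76.5424)]
200 cheek [[247. 144.]] [array([ 0.5709, -0.2225]), array([29.2,  4.2]), np.float64(76.5422)]
200 cheek [[251.3 209.5]] [array([ 0.501 , -0.206
[... 179 characters left out ...]
694, -0.3483]), array([28.1,  3.4]), np.float64(76.5372)]
top [array([ 0.5287, -0.2433]), array([24. , 18.2]), np.float64(-15.1075)]
top [array([ 0.5124, -0.3286]), array([24.6, 17.2]), np.float64(-11.5506)]
depth cheek [[315.07906977 146.43953488]] [array([ 0.544 , -0.2909]), array([178.9,  33.4]), np.float64(77.6433)]
depth cheek [[316.28608924 206.06299213]] [array([ 0.4932, -0.2799]), array([178.8,  26.5]), np.float64(77.638)]
z top 0.1455349551408625 desk 0.016240446078337467
plate [[114.84479371 219.20039293]] [array([ 0.5185, -0.0253]), array([216.2, 122.3]), np.float64(87.9062)]
plate [[602.43987342  54.21835443]] [array([ 0.5704, -0.63  ]), array([137.5,  53.7]), np.float64(6.1672)]
```

```bash
cat >> h.py <<'E'
SY,PY,BY=-102.4,-92.3,-100.0
SLOT={"A":np.array([.5294,-.2424]),"B":np.array([.5118,-.3288])}
PC=np.array([.516,-.023])
def force(n=8):
    F=[]
    for _ in range(n): robot.sleep(.012); F.append(robot.read_state()["ft_force"])
    return np.mean(F,0)
def take(k):
    p=SLOT[k]; eoat.ungrasp()
    robot.movep([*p,.24],down(SY)); robot.move_l([*p,.119],rate=.15)
    eoat.grab(40); st=robot.read_state(); print("grab",st["opening"],st["finger_force"],st["tool_pos"],st["ft_force"])
    robot.move_l([*p,.24],rate=.12)
def roll(L=.126,step=.007):
    u=np.array([np.cos(np.radians(PY)),np.sin(np.radians(PY))])*-1  # towards world +y
    s=PC-u*L/2
    robot.movep([*s,.24],down(PY)); robot.move_l([*s,.132],rate=.15); robot.sleep(.2)
    F0=force(12); print("F0",F0.round(2))
    print("stop",robot.move_l([*s,.112],rate=.015,stop_force=6))
    z=robot.read_state()["tool_pos"][2]; f=(force()-F0)[2]
    for _ in range(4):
        if abs(f-9)<1: break
        z-=np.clip((9-f)/4000,-.001,.001); robot.move_l([*s,z],rate=.02); f=(force()-F0)[2]
    z0=z; log=[]
    for d in np.arange(step,L+1e-6,step):
        robot.move_l([*(s+u*d),z],rate=.035); g=force(3)-F0
        log.append((d*1000,g[2],(z-z0)*1000,g[2]+(z-z0)*4000)); print(np.round(log[-1],2))
        if g[2]<5.5 or g[2]>14: z-=np.clip((9-g[2])/4000,-.001,.001)
    e=s+u*L; robot.move_l([*e,.24],rate=.15); return np.array(log)
E
python3 - <<'E'
from h import *
take("A"); f,K,T,rz=cam("wrist"); print(robot.read_state()["clock"])
l=roll(); print("swing",np.ptp(l[:,3])); print(robot.read_state()["clock"])
f,*_=cam("wrist"); cv2.imwrite("pics/w2.png",f[:,:,::-1])
E
```

```text
grab 0.20255987075718282 39.983293139375746 [ 0.52938542 -0.2424168   0.11897553] [ 0.15385545 -1.09546591 -0.18509021]
6.1417
F0 [-0.16 -0.09 -3.11]
stop True
[7.   7.89 0.   7.89]
[14.    7.77  0.    7.77]
[21.    8.55  0.    8.55]
[28.    7.76  0.    7.76]
[35.    7.58  0.    7.58]
[42.    7.91  0.    7.91]
[49.    8.12  0.    8.12]
[56.    7.88  0.    7.88]
[63.    7.71  0.    7.71]
[70.    8.38  0.    8.38]
[77.    7.59  0.    7.59]
[84.    7.83  0.    7.83]
[91.    8.63  0.    8.63]
[98.    8.35  0.    8.35]
[105.     8.83   0.     8.83]
[112.     8.49   0.     8.49]
[119.     7.86   0.     7.86]
[126.     7.53   0.     7.53]
swing 1.3045854206396488
16.7167
```

View pics/w2.png

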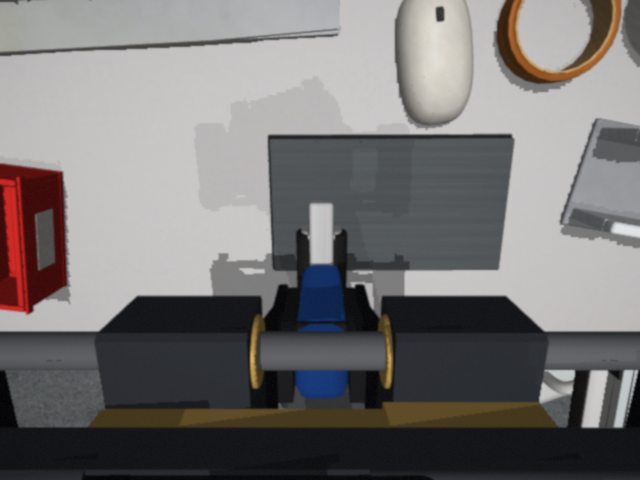

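The wrist view shows the roller gripped squarely, with its crown bar at (320,230). The force stayed at 8.1 ± 0.65 N, so A is true and goes back to where it was. Then I'll test B.

Run:
```python
from h import *
p=SLOT["A"]
robot.movep([*p,.24],down(SY)); robot.move_l([*p,.150],rate=.15); F0=force(4)
hit=robot.move_l([*p,.1192],rate=.05,stop_force=5); st=robot.read_state(); print(hit,st["tool_pos"],st["ft_force"]-F0)
if st["tool_pos"][2]<.122:
    eoat.ungrasp(); robot.move_l([*p,.24],rate=.2)
    f,*_=cam("wrist"); cv2.imwrite("pics/w3.png",f[:,:,::-1])
    take("B"); print(robot.read_state()["clock"])
    l=roll(); print("swing",np.ptp(l[:,3]))
print(robot.read_state()["clock"])
f,K,T,rz=cam("top"); cv2.imwrite("pics/t2.png",cv2.resize(f[200:320,130:480,::-1],None,fx=2.2,fy=2.2))
```

```text
True [ 0.52854309 -0.24213937  0.11892803] [-1.45758103  1.12755277  7.50110587]
grab 0.20431949305895378 39.97828618157655 [ 0.51174603 -0.32888089  0.11892567] [ 0.40626964 -0.32461422 -0.29815346]
25.25
F0 [-0.02  0.22 -3.5 ]
stop True
[ 7.   10.17  0.   10.17]
[14.   11.11  0.   11.11]
[21.   12.25  0.   12.25]
[28.   12.91  0.   12.91]
[35.   11.55  0.   11.55]
[42.   10.28  0.   10.28]
[49.    9.51  0.    9.51]
[56.    8.28  0.    8.28]
[63.    6.21  0.    6.21]
[70.   5.5  0.   5.5]
[77.    8.35 -0.88  4.85]
[84.    9.12 -0.88  5.62]
[91.   10.17 -0.88  6.67]
[98.   11.59 -0.88  8.09]
[105.    13.41  -0.88   9.91]
[112.    14.12  -0.88  10.62]
[119.    12.     0.12  12.5 ]
[1.260e+02 1.124e+01 1.200e-01 1.174e+01]
swing 8.06407454289454
36.425
```

View pics/w3.png

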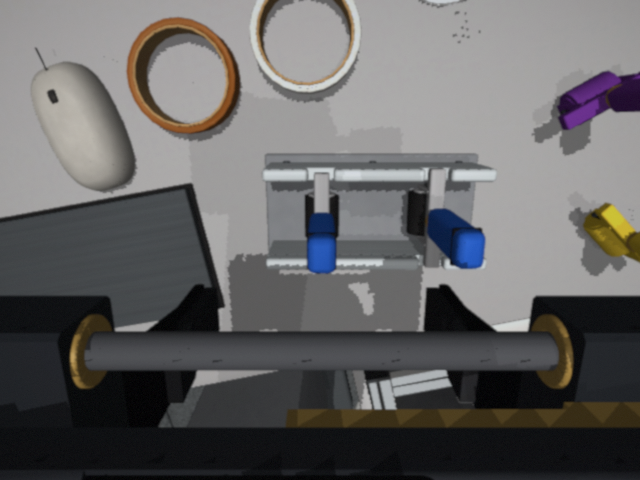

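The view shows A hanging in its notches at (320,185), as before. B's force swung from 4.9 to 12.9 N once per turn, so it is worn and goes to the red box. I'll look at the box from near first.

Run:
```python
from h import *
robot.movep([.47,.29,.30],down(BY))
f,K,T,rz=cam("wrist"); h,s,v=hsv(f); cv2.imwrite("pics/w4.png",f[:,:,::-1])
red=((h<6)|(h>174))&(s>150)&(v>40)
vv,uu=np.mgrid[:480,:640]
X=np.stack([(uu-K[0,2])/K[0,0]*rz,-(vv-K[1,2])/K[1,1]*rz,-rz],-1)@T[:3,:3].T+T[:3,3]
rim=red&(X[...,2]>.056)&(rz>0)
print(np.percentile(X[...,2][red&(rz>0)],[5,50,99]))
for c in blobs(rim,30): print(c.mean(0),[np.round(x,4) for x in rect(c,K,T,.062)])
P=X[...,:2][rim].astype(np.float32); print(len(P),cv2.minAreaRect(P*1000))
```

```text
[0.00432373 0.00639852 0.06366064]
[[285.67207792 160.2012987 ]] [array([0.5095, 0.3103]), array([114. ,  57.8]), np.float64(-10.0784)]
2021 ((509.58880615234375, 310.42034912109375), (58.229835510253906, 114.10673522949219), 79.95011901855469)
```

View pics/w4.png

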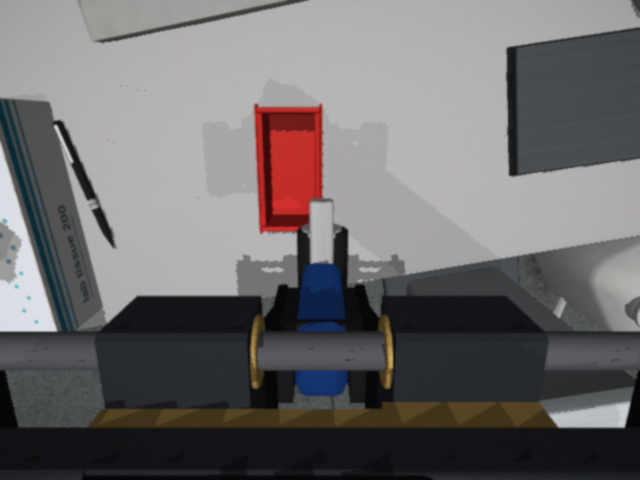

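The box's rim is fully visible around (288,168), measuring 114 x 58 mm with its centre at (.5095,.3103), so I can lower B into it.

Run:
```python
from h import *
p=[.5095,.3103]
robot.movep([*p,.25],down(BY)); robot.move_l([*p,.125],rate=.12); F0=force(4)
hit=robot.move_l([*p,.1065],rate=.03,stop_force=4); st=robot.read_state(); print(hit,st["tool_pos"],st["ft_force"]-F0)
if st["tool_pos"][2]<.1125:
    eoat.ungrasp(); robot.move_l([*p,.26],rate=.15); robot.movep([.45,.26,.32],down(BY)); robot.sleep(.3)
print(robot.read_state()["clock"])
f,*_=cam("wrist"); g,*_=cam("top")
a=f[60:360,120:520]; b=cv2.resize(g[200:320,130:470],(800,282)); 
cv2.imwrite("pics/w5.png",np.vstack([np.pad(a,((0,0),(0,400),(0,0))),b])[:,:,::-1])
```

```text
True [0.50941787 0.31015955 0.1075302 ] [-0.13201425  0.77130797  7.31649747]
42.9667
```

View pics/w5.png

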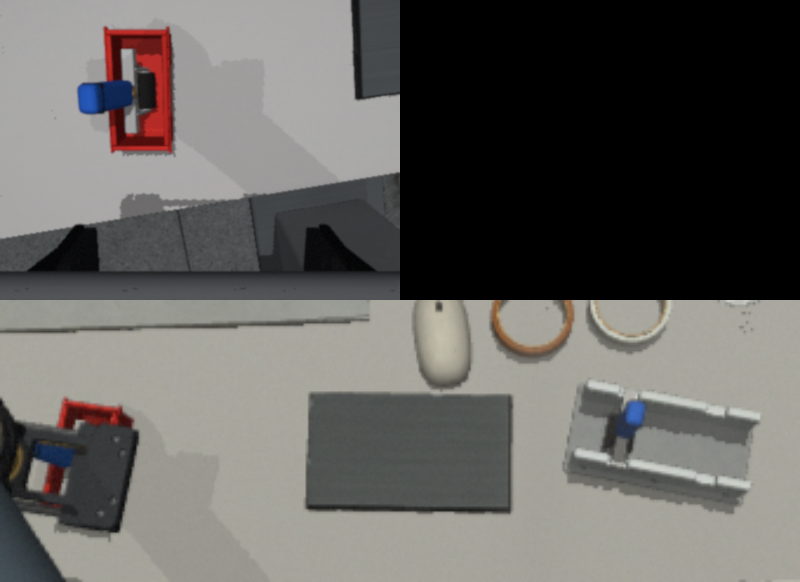

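The picture shows the worn roller upright in the box, leaning on its wall with the grip at (100,97), which the task allows. The sound one hangs in the stand at (628,420), and nothing else has moved. Handing in.

```bash
python3 -c "
from workcell import robot
print(robot.sign_off())"
```

```text
the job is handed in; nothing more can be done
None
```

I rolled both rollers through more than a full turn: the true one (force within about 0.7 N) hangs back in its place in the stand, and the worn one (swing of about 4 N either way, once a turn) stands in the red box, leaning on its wall; handed in at about 43 s.

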